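Pull the drawer out to its stop and lock it with the pin

TASK

Pull the black drawer of the small bench cabinet out until you feel its stop, without dragging the cabinet along or upsetting the jar on it. Then take the red-headed lock pin from its slanted stand and push it down through the yellow fork and the drawer's lug, past the spring catch, until its head sits on the fork, so that the drawer is locked open.

Things in the scene. Friction and masses are not known exactly. Their poses are not given: they have to be found in the camera images.
- cabinet: Grey one-drawer cabinet, 200 deep (x) x 170 wide (y) x 110 mm high, 4.5 kg, loose on the bench: over about 20 N against the stop drags it. Origin: centre of its underside. Its front looks along its -x, where the drawer slides out stiffly (3 N). The stop, a yellow fork on its +y side, is clamped elsewhere each time, 40 to 90 mm of pull from the start: feel for it (or see it).
- drawer_handle (a point): Middle of the drawer's aluminium bar handle: round, 12 mm thick, 100 mm long, along the cabinet's y, a post at each end. Its axis is 85 mm above the bench, with 36 mm free between it and the black front panel (top at 104 mm). Axes as the cabinet's. Can be pinched from above, fingers closing along the cabinet's x and opened at most 40 mm.
- lug_hole (a point): Hole centre on top of the drawer's lug (aluminium plate 8 mm thick, top 92 mm up, hole 13.4 mm), on the cabinet's +y side, moving with the drawer. At the stop it is in the yellow fork, hole under hole: the fork's top is 8 mm above this point (upper plate 6 mm, gap 12, lower plate 12 mm); 17 mm below this point a spring catch bars the pin: push it past with 5 to 15 N. Axes: the cabinet's.
- pin: Lock pin, 78 mm long: steel shank 12 mm thick, 50 mm long with a tapered tip, under a red round head 26 mm across and 28 mm tall. Origin: on the axis at the underside of the head; +z points up through the head, the tip is at z = -50 mm. Mass about 80 g. It starts in the stand, head up, leaning.
- stand_hole (a point): Mouth of the hole in the fixed black slanted stand (100 x 80 mm, 95 mm high), 80 mm above the bench. Its sloped face carries the pin's head; the hole's axis leans 0.45 rad (26 degrees) from vertical towards the stand's -x (roughly towards the robot). Axes: the stand's x and y, z vertical.
- jar: Bystander: small amber paint jar, 46 mm across, 60 mm tall, standing on the cabinet's top. Origin: centre of its underside.
- bottle: Bystander: clear bottle with a black cap, 48 mm across, 110 mm tall, standing on the bench. Origin: centre of its underside.
- tape: Bystander: roll of yellow tape lying flat, 80 mm across, 25 mm high. Origin: centre of its underside.

How it is judged:
On the way, in this order (a step that is already met when the one before it is completed fails the run):
1. the drawer has been pulled out, its handle at least 35 mm from where it began (its stop lies 40 to 90 mm from there) (distance of drawer_handle from where it was at the start of the episode above 0.035 m), for 0.3 s.
2. after that, the pin is through fork and lug, its head down on the fork within 3 mm (distance of drawer_handle from where it was at the start of the episode above 0.035 m and horizontal distance between pin and lug_hole below 0.003 m and z of pin in the frame of lug_hole between 0.005 and 0.011 m and angle between the z axis of pin and the z axis of cabinet, either way round below 0.1 rad), for 0.2 s.
At the end, for the whole second after the job is handed in: Drawer pulled out (35 mm or more) and locked at its stop: pin through fork and lug, upright (0.1 rad), within 3 mm of the lug's hole centre, head's underside within 3 mm of the fork's top (8 mm above lug_hole), at rest; cabinet upright (0.05 rad), within 8 mm of its start; bystanders undisturbed (all of step 2 and linear speed of pin below 0.02 m/s and distance of cabinet from where it was at the start of the episode below 0.008 m and angle between cabinet's own z axis and vertical below 0.05 rad); the robot touches nothing.
It fails at once if the cabinet is dragged more than 8 mm (distance of cabinet from where it was at the start of the episode above 0.008 m).
It fails at once if the jar on the cabinet shifts more than 30 mm or tips over (0.4 rad) (distance of jar from where it was at the start of the episode above 0.03 m or angle between jar's own z axis and vertical above 0.4 rad).
It fails at once if the bottle or the tape shifts more than 30 mm, or the bottle tips over (0.4 rad) (distance of any of bottle, tape from where it was at the start of the episode above 0.03 m or angle between bottle's own z axis and vertical above 0.4 rad).
It also fails if it takes over 58 s, if anything falls off the work surface, if the arm or the gripper's body presses on something with over 40 N, if the wrist force passes 120 N, or if a joint passes its speed limit or range.

ROBOT

A 6-joint arm with a two-finger parallel gripper is mounted at the origin on the work surface. World frame = base frame: x ahead of the robot, y to its left, z up, the work surface at z = 0. Lengths are in m, angles in rad, forces in N, time in s.
With the tool pointing down it reaches from about 0.375 to 0.975 m from the base axis. Payload 3.8 kg.
Tool frame: the origin (TCP) lies between the finger pads; the fingertips stand 8 mm ahead of it and the grasp point (between the pads) lies 11 mm behind it (tcp_to_tips is the distance from the TCP to the fingertips, in m); z points along the fingers, y is the line along which they close (so a half turn about z gives the same grasp; the last joint's range is limited). The gripper opens to 85 mm and grips with 20 to 120 N. Pads are 22 mm wide; open, the fingers measure 114 mm over their backs; the gripper's body (76 mm by 85 mm) begins 54 mm behind the grasp point. The pads swing forward as they close: fully open they stand 13 mm farther back than shut.
Start: joints at [-1.324, 0.264, 1.604, -0, 1.274, -0.037], TCP at [0.189, -0.648, 0.239] pointing down, gripper open.
Joint ranges: [-2.63, 2.63], [-0.94, 2.18], [0.31, 2.57], [-1.31, 4.45], [0, 2.66], [-2.55, 2.55]. Speed limits (rad/s): [2.57, 2.57, 3.14, 3.14, 3.14, 3.14].

INTERFACE

Orientations are given as a rotation vector (axis times angle).
In Python, from workcell import * gives the robot as it stands.
- The arm moves only by the tool move_arm, never from a script. Its argument "series" is one flat list of numbers, 7 for each row, row after row: the finger opening in cm, from 0 to 8.54, then the shift along the tool's x, y, z in cm, then the turn, a rotation vector about the tool's x, y, z in degrees. A call has 1 to 5 rows; each row shifts and turns the commanded pose from where the row before left it, along the tool's axes as they then stand; what a row does not reach is not made up. A row lasts 1/8 s, in which the tool goes at most 62.5 mm and 10.7 degrees, less where a joint would pass 70% of its speed; a pose out of reach is approached as far as the arm can. A call is refused whole if a number of a shift passes 6.25 or a number of a turn 10.7, either way. A call with a gripper value outside its range is refused whole. The fingers move at their own pace and stop on an object; "grip_force" is the grip in N (left out, the last holds). Time passes only in rows, so rows that do not move let the fingers close. It gives the time, the measured TCP pose, the force, the opening and the grip force at its end, in the units of the state.
- read_state(): the state, without advancing time (a new reading comes with each control period).
- read_camera(name): name is "scene" or "top" or "wrist"; returns the picture (480x640x3 uint8, red, green, blue); there is no depth.
- calibration(name): a dict with "camera_matrix" (3x3 intrinsics, pixels), "rvec" (rotation vector, rad) and "tvec" (3), from world to camera coordinates, as OpenCV has them. Camera axes: x right, y down, z forward; pixel columns grow to the right and rows downward; lengths in m; the calibration is good to about 2 mm. A picture is of the moment at which its call begins: read the wrist's pose just before it. calibration takes no time and is no camera call; for the wrist camera it gives the pose at the moment of the call.
- finish_job(): hands the job in; it is judged then, once.
The state is a dict: "time": time; "q": joint angles; "joint_vel": joint speeds; "joint_torque": joint torques, N m; "tool_pos": TCP position; "tcp_rot": TCP orientation; "wrist_force": force on the tool from outside, world axes, zero at the start; "torque": the same for the moment, N m; "width": opening from 0.0 (shut) to 1.0 (fully open); "grip_force": force on a finger pad.
Only numpy, scipy, OpenCV 4.12 (cv2) and the standard library are available. Lean on these libraries where they do the work, as an engineer would, in place of code of your own. Each camera call takes 0.05 s, during which the arm holds its last target. There are 200 camera calls.

## Working session

There is one attempt and no reset: what is moved stays moved. The work goes in short steps, Python scripts to look and compute and a tool call to move; the robot and the scene stay as the last step left them, time stands still between calls to the robot, and variables do not carry over. Pictures are saved under pics/ and viewed, at most 10 in all, crops included, and the job is handed in when it is done.

Besides the shell and the picture viewer there is one more tool, called after ">>>" by a JSON object that holds its "op" and its "data". move_arm: Moves the arm, as the interface text tells. Its arguments: {"type":"object","properties":{"series":{"type":"array"},"grip_force":{"type":"number"}},"required":["series"]}

```bash
mkdir -p pics; ls; python3 - <<'E'
from workcell import *
import cv2
for n in("scene","top"):
    cv2.imwrite(f"pics/{n}0.png",read_camera(n)[:,:,::-1])
    c=calibration(n);print(n,c)
print(read_state())
E
```

```text
pics
scene {'camera_matrix': array([[570.57175371,   0.        , 322.25532254],
       [  0.        , 570.57175371, 247.6518218 ],
       [  0.        ,   0.        ,   1.        ]]), 'rvec': array([ 0.82182837,  2.71198472, -0.84594502]), 'tvec': array([ 0.50383083, -0.20306664,  1.45369382])}
top {'camera_matrix': array([[554.01475261,   0.        , 319.34933441],
       [  0.        , 554.01475261, 244.77989948],
       [  0.        ,   0.        ,   1.        ]]), 'rvec': array([ 2.14925097, -2.13365171,  0.14559456]), 'tvec': array([-0.02978861,  0.58386637,  1.20321875])}
{'time': 0.1, 'q': array([-1.32393822e+00,  2.64683848e-01,  1.60525573e+00,  9.99111630e-06,
        1.27372202e+00, -3.69009163e-02]), 'joint_vel': array([-0.00021681, -0.0023213 , -0.00187664, -0.00100546, -0.00123191,
        0.00043196]), 'joint_torque': array([-6.43632266e-04, -5.16709578e+01, -3.68588483e+01, -8.93168180e-05,
        6.27794201e-03, -3.37142205e-05]), 'tool_pos': array([ 0.18881677, -0.64736655,  0.23807258]), 'tcp_rot': array([-3.10798861e+00, -4.43938084e-01,  3.25410280e-04]), 'wrist_force': array([-0.49266163, -0.18206044, -0.60851429]), 'torque': array([0.02374825, 0.03424692, 0.01086241]), 'grip_force': 0.0, 'width': 1.0054626723066689}
```

View pics/scene0.png

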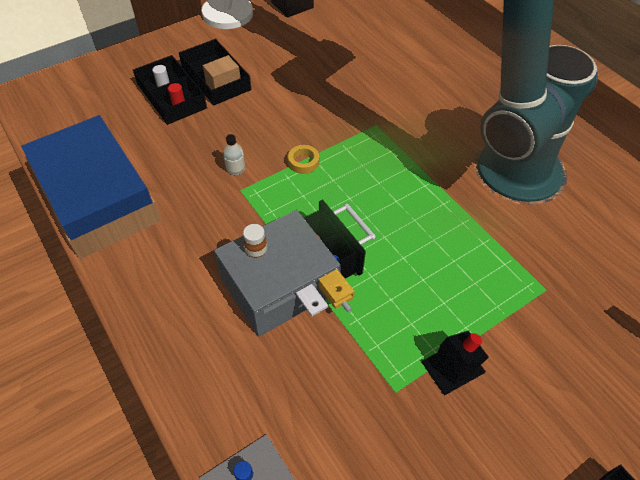

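View pics/top0.png

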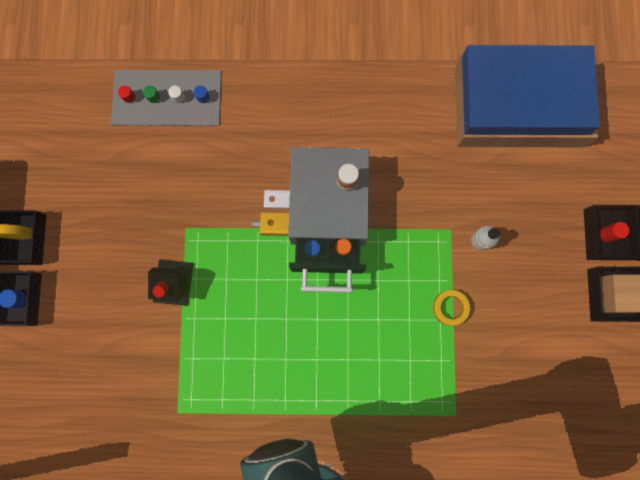

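The scene view shows the grey cabinet with its handle at about (355,225), the lug hole at (316,303), the fork hole at (338,289) and the red pin head at (472,342). In the top view the handle bar is at (327,289), the lug hole at (272,199), the fork hole at (271,223) and the pin head at (159,291). The jar stands at the back right of the cabinet's top.

```bash
cat > h.py <<'E'
from workcell import *
import numpy as np, cv2
from scipy.spatial.transform import Rotation as R
def ray(c,uv):
    Rm=cv2.Rodrigues(c["rvec"])[0]; o=-Rm.T@c["tvec"]
    p=cv2.undistortPoints(np.array([[uv]],float),c["camera_matrix"],None)[0,0]
    d=Rm.T@np.array([p[0],p[1],1.]); return o,d/np.linalg.norm(d)
def plane(c,uv,z):
    o,d=ray(c,uv); return o+d*(z-o[2])/d[2]
def tri(cs,uvs):
    A=np.zeros((3,3));b=np.zeros(3);rs=[ray(c,u) for c,u in zip(cs,uvs)]
    for o,d in rs:
        M=np.eye(3)-np.outer(d,d);A+=M;b+=M@o
    X=np.linalg.solve(A,b)
    return X,[round(1000*np.linalg.norm((np.eye(3)-np.outer(d,d))@(X-o)),1) for o,d in rs]
def proj(c,X): return cv2.projectPoints(np.array([X],float),c["rvec"],c["tvec"],c["camera_matrix"],None)[0][0,0]
def st():
    s=read_state(); print(round(s["time"],2),s["tool_pos"].round(4),s["tcp_rot"].round(3),s["wrist_force"].round(1),round(s["width"],3),s["grip_force"]); return s
def goto(pos,Rt=None):
    "shift in tool cm and turn in deg from measured pose to target"
    s=st();R0=R.from_rotvec(s["tcp_rot"])
    print("shift cm",(R0.inv().apply(np.array(pos)-s["tool_pos"])*100).round(2))
    if Rt is not None: print("turn deg",np.degrees((R0.inv()*Rt).as_rotvec()).round(1))
def down(ax,tilt=None):
    "tool pointing down, closing (y) along ax(deg) in world"
    y=np.array([np.cos(np.radians(ax)),np.sin(np.radians(ax)),0]);z=np.array([0,0,-1.])
    return R.from_matrix(np.c_[np.cross(y,z),y,z])
E
python3 - <<'E'
from h import *
T,S=calibration("top"),calibration("scene")
it,is_=[cv2.imread(f"pics/{n}0.png") for n in("top","scene")]
def red(im,x0,y0,x1,y1):
    h=cv2.cvtColor(im[y0:y1,x0:x1],cv2.COLOR_BGR2HSV)
    m=((h[...,0]<8)|(h[...,0]>172))&(h[...,1]>150)&(h[...,2]>80)
    M=np.argwhere(m).mean(0);return (M[1]+x0,M[0]+y0)
a,b=red(it,140,270,200,310),red(is_,455,325,490,360)
print(a,b,"pinhead",tri([T,S],[a,b]))
print("lug",tri([T,S],[(272,199),(316,303)]),"fork",tri([T,S],[(271,223),(338,289)]))
for uv in [(303,289),(350,290)]: print("handle end",plane(T,uv,.085))
for uv in [(290,148),(368,150),(290,237),(367,240)]: print("cab",plane(T,uv,.110))
print("lug",plane(T,(272,199),.092),"fork",plane(T,(271,223),.1))
print("standcorners",[plane(T,u,0.095) for u in[(165,262),(193,263)]])
c=calibration("wrist");s=st();Rt=R.from_rotvec(s["tcp_rot"])
Rm=cv2.Rodrigues(c["rvec"])[0];o=-Rm.T@c["tvec"]
print("cam in tool",Rt.inv().apply(o-s["tool_pos"]),"camaxes in tool",(Rt.as_matrix().T@Rm.T).round(3),c["camera_matrix"])
E
```

```text
(np.float64(158.91379310344828), np.float64(289.48850574712645)) (np.float64(472.75221238938053), np.float64(342.4424778761062)) pinhead (array([0.47838522, 0.3163921 , 0.09014104]), [np.float64(0.5), np.float64(0.5)])
lug (array([0.67771417, 0.07952126, 0.08663247]), [np.float64(1.1), np.float64(1.1)]) fork (array([0.6240818 , 0.07964159, 0.09042357]), [np.float64(0.2), np.float64(0.2)])
handle end [0.48168768 0.00835378 0.085     ]
handle end [ 0.48028669 -0.09246404  0.085     ]
cab [0.78715766 0.03950598 0.11      ]
cab [ 0.78348112 -0.13052557  0.11      ]
cab [0.59050782 0.0364323  0.11      ]
cab [ 0.58511087 -0.12745527  0.11      ]
lug [0.67726181 0.07826879 0.092     ] fork [0.62243263 0.07856267 0.1       ]
standcorners [array([0.53678945, 0.30519287, 0.095     ]), array([0.53504642, 0.24483035, 0.095     ])]
0.1 [ 0.1888 -0.6474  0.2381] [-3.108 -0.444  0.   ] [-0.5 -0.2 -0.6] 1.005 0.0
cam in tool [ 0.08506154 -0.0002938  -0.13432428] camaxes in tool [[-0.    -0.945 -0.329]
 [ 1.     0.    -0.001]
 [ 0.001 -0.329  0.945]] [[349.92093389   0.         322.57677658]
 [  0.         349.92093389 243.14385724]
 [  0.           0.           1.        ]]
```

```bash
cat >> h.py <<'E'
def rows(pos,Rt,n):
    "equal rows (shift cm, turn deg) for n rows to reach pose"
    s=st();R0=R.from_rotvec(s["tcp_rot"]);w=(R0.inv()*Rt).as_rotvec()/n
    M=sum((R0*R.from_rotvec(k*w)).as_matrix() for k in range(n))
    d=np.linalg.solve(M,np.array(pos)-s["tool_pos"])
    print(n,"rows each:",(d*100).round(2),np.degrees(w).round(2))
E
python3 -c "
from h import *
rows([.53,-.03,.30],down(0),15)"
```

```text
0.1 [ 0.1888 -0.6474  0.2381] [-3.108 -0.444  0.   ] [-0.5 -0.2 -0.6] 1.005 0.0
15 rows each: [ 4.96 -0.91 -0.41] [-0.01 -0.01 -4.92]
```

>>> {"op": "move_arm", "data": {"series": [4,4.96,-0.91,-0.41,0,0,-4.92,4,4.96,-0.91,-0.41,0,0,-4.92,4,4.96,-0.91,-0.41,0,0,-4.92,4,4.96,-0.91,-0.41,0,0,-4.92,4,4.96,-0.91,-0.41,0,0,-4.92]}}

```text
time: 0.72
tool_pos: [0.3912, -0.4978, 0.2592]
tcp_rot: [-2.942, -1.1, 0.0]
wrist_force: [0.8, 0.1, 0.2]
width: 0.468
grip_force: 0.0
```

>>> {"op": "move_arm", "data": {"series": [4,4.96,-0.91,-0.41,0,0,-4.92,4,4.96,-0.91,-0.41,0,0,-4.92,4,4.96,-0.91,-0.41,0,0,-4.92,4,4.96,-0.91,-0.41,0,0,-4.92,4,4.96,-0.91,-0.41,0,0,-4.92]}}

```text
time: 1.35
tool_pos: [0.5116, -0.2783, 0.2798]
tcp_rot: [-2.64, -1.702, 0.0]
wrist_force: [1.8, -0.2, -0.3]
width: 0.471
grip_force: 0.0
```

>>> {"op": "move_arm", "data": {"series": [4,4.96,-0.91,-0.41,0,0,-4.92,4,4.96,-0.91,-0.41,0,0,-4.92,4,4.96,-0.91,-0.41,0,0,-4.92,4,4.96,-0.91,-0.41,0,0,-4.92,4,4.96,-0.91,-0.41,0,0,-4.92]}}

```text
time: 1.98
tool_pos: [0.5296, -0.0287, 0.3004]
tcp_rot: [-2.217, -2.225, 0.001]
wrist_force: [0.1, 0.5, -0.5]
width: 0.468
grip_force: 0.0
```

```bash
python3 - <<'E'
from h import *
import pickle
for i in range(2): read_camera("wrist")   # settle
s=st();c=calibration("wrist");im=read_camera("wrist")[:,:,::-1]
cv2.imwrite("pics/w1.png",im);pickle.dump(c,open("w1.pkl","wb"))
print("predicted handle,lug,fork px",[proj(c,p).round() for p in([.481,-.042,.085],[.677,.078,.092],[.622,.078,.1])])
E
```

```text
2.08 [ 0.5294 -0.0262  0.3009] [-2.213e+00 -2.228e+00 -2.000e-03] [-0.   0.1  0.1] 0.465 0.0
predicted handle,lug,fork px [array([276., 225.]), array([485., 101.]), array([428., 100.])]
```

View pics/w1.png

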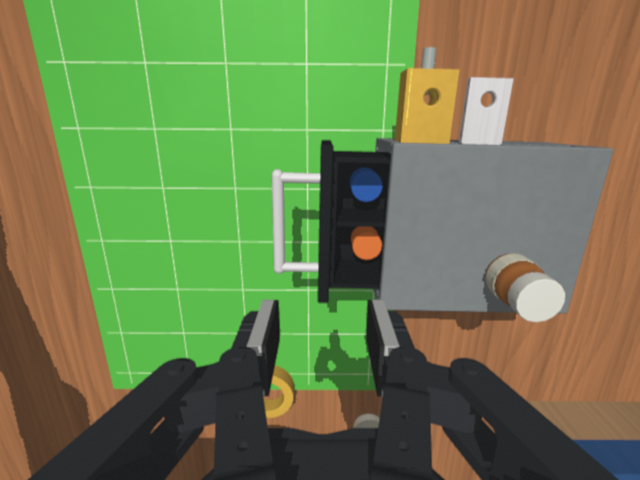

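The wrist view shows the handle bar from (278,173) to (280,270), the fork hole at (431,96), the lug hole at (488,99), and the jar at (525,285), well clear of the gripper.

```bash
python3 - <<'E'
from h import *
import pickle
c=pickle.load(open("w1.pkl","rb"));T,S=calibration("top"),calibration("scene")
im=cv2.imread("pics/w1.png");g=cv2.cvtColor(im,cv2.COLOR_BGR2GRAY).astype(float)
hsv=cv2.cvtColor(im,cv2.COLOR_BGR2HSV)
# handle bar centre line
sat=hsv[...,1]; ys=range(190,255,4); xs=[]
for y in ys:
    w=np.where(sat[y,262:296]<90)[0]+262; xs.append(w.mean())
k=np.polyfit(list(ys),xs,1);print("bar",k)
P=[np.array([np.polyval(k,y),y]) for y in (176,268)]
W=[plane(c,p,.085) for p in P];print("ends wrist",W,"yaw",np.degrees(np.arctan2(*(W[0]-W[1])[[1,0]]))-90)
print("tri ends",tri([c,T],[(P[0]),(303,289)]),tri([c,T],[(P[1]),(350.5,290)]))
def hole(x0,y0,x1,y1):
    p=g[y0:y1,x0:x1];_,m=cv2.threshold(p.astype(np.uint8),0,255,cv2.THRESH_OTSU+cv2.THRESH_BINARY_INV)
    ct=cv2.findContours(m,0,1)[0];q=max(ct,key=cv2.contourArea);e=cv2.fitEllipse(q);print("ell",e)
    return (e[0][0]+x0,e[0][1]+y0)
f=hole(418,83,445,110);l=hole(475,87,502,112)
print("fork",f,plane(c,f,.1),tri([c,T],[f,(271,223)])); print("lug",l,plane(c,l,.092),tri([c,T],[l,(272,199)]))
E
```

```text
bar [2.17524510e-02 2.73200368e+02]
ends wrist [array([0.48391048, 0.00816394, 0.085     ]), array([ 0.48256129, -0.09097334,  0.085     ])] yaw -0.7797064450180642
tri ends (array([0.48262711, 0.00796724, 0.07943623]), [np.float64(0.8), np.float64(0.8)]) (array([ 0.48116942, -0.09409023,  0.07722434]), [np.float64(0.4), np.float64(0.4)])
ell ((13.417630195617676, 12.832070350646973), (14.294990539550781, 17.101789474487305), 32.00509262084961)
ell ((12.931248664855957, 11.377359390258789), (13.046100616455078, 16.552644729614258), 38.98130416870117)
fork (431.4176301956177, 95.83207035064697) [0.62504394 0.08172361 0.1       ] (array([0.62045555, 0.07898865, 0.11381127]), [np.float64(1.9), np.float64(1.9)])
lug (487.93124866485596, 98.37735939025879) [0.67892844 0.08049161 0.092     ] (array([0.67621602, 0.07893279, 0.09756978]), [np.float64(1.2), np.float64(1.2)])
```

```bash
python3 -c "
from h import *
rows([.483,-.042,.14],down(-0.8),5)"
```

```text
2.12 [ 0.5296 -0.0284  0.3007] [-2.216 -2.227  0.   ] [ 0.4 -0.4 -0. ] 0.468 0.0
5 rows each: [-0.27 -0.93  3.21] [-0.   -0.    0.21]
```

>>> {"op": "move_arm", "data": {"series": [3,-0.27,-0.93,3.21,0,0,0.21,3,-0.27,-0.93,3.21,0,0,0.21,3,-0.27,-0.93,3.21,0,0,0.21,3,-0.27,-0.93,3.21,0,0,0.21,3,-0.27,-0.93,3.21,0,0,0.21]}}

```text
time: 2.75
tool_pos: [0.4827, -0.0451, 0.1389]
tcp_rot: [2.243, 2.2, -0.001]
wrist_force: [-0.2, 0.0, 0.3]
width: 0.356
grip_force: 0.0
```

```bash
python3 - <<'E'
from h import *
import pickle
for i in range(2): read_camera("wrist")
s=st();c=calibration("wrist");im=read_camera("wrist")[:,:,::-1]
cv2.imwrite("pics/w2.png",im);pickle.dump(c,open("w2.pkl","wb"))
c1=pickle.load(open("w1.pkl","rb"))
h=cv2.cvtColor(im,cv2.COLOR_BGR2HSV);e=proj(c,[.483,-.01,.085]);print(e)
x0,y0=e.astype(int);r=h[y0,x0-60:x0+60];print(r[:,1].tolist())
E
```

```text
2.85 [ 0.4789 -0.0445  0.1358] [-2.238 -2.195  0.01 ] [-0.3 -0.2  0.2] 0.353 0.0
[329.81390664 219.81524875]
[150, 149, 150, 150, 149, 150, 149, 148, 149, 149, 149, 149, 149, 149, 149, 149, 149, 149, 149, 149, 150, 149, 149, 150, 149, 149, 150, 149, 150, 149, 150, 149, 149, 149, 150, 150, 149, 150, 149, 150, 149, 149, 149, 149, 150, 149, 149, 150, 149, 150, 150, 112, 24, 5, 2, 3, 2, 2, 2, 2, 2, 2, 2, 1, 2, 3, 3, 3, 2, 4, 4, 4, 5, 65, 136, 150, 150, 149, 149, 150, 149, 149, 150, 149, 150, 149, 149, 149, 150, 149, 149, 151, 144, 95, 46, 87, 138, 149, 149, 149, 149, 149, 149, 148, 149, 150, 149, 149, 149, 150, 150, 150, 149, 149, 150, 150, 152, 146, 93, 25]
```

>>> {"op": "move_arm", "data": {"series": [3,0,0.05,2.2,0,0,0,3,0,0.05,2.2,0,0,0,3,0,0,2.0,0,0,0,3,0,0,0,0,0,0]}}

```text
time: 3.4
tool_pos: [0.4847, -0.0441, 0.0764]
tcp_rot: [-2.241, -2.201, 0.001]
wrist_force: [-0.3, -0.2, 0.1]
width: 0.351
grip_force: 0.0
```

>>> {"op": "move_arm", "data": {"series": [0,0,0,0,0,0,0,0,0,0,0,0,0,0,0,0,0,0,0,0,0,0,0,0,0,0,0,0], "grip_force": 40}}

```text
time: 3.9
tool_pos: [0.4856, -0.0441, 0.0779]
tcp_rot: [2.239, 2.201, 0.002]
wrist_force: [-2.2, -1.3, 6.0]
width: 0.123
grip_force: 39.4
```

>>> {"op": "move_arm", "data": {"series": [0,0,-0.4,0,0,0,0,0,0,-0.8,0,0,0,0,0,0,-1.0,0,0,0,0,0,0,-1.0,0,0,0,0,0,0,-0.6,0,0,0,0]}}

```text
time: 4.53
tool_pos: [0.4477, -0.0435, 0.0778]
tcp_rot: [2.238, 2.2, 0.004]
wrist_force: [3.2, -2.3, 6.9]
width: 0.125
grip_force: 39.7
```

>>> {"op": "move_arm", "data": {"series": [0,0,-0.4,0,0,0,0,0,0,-0.4,0,0,0,0,0,0,0,0,0,0,0]}}

```text
time: 4.9
tool_pos: [0.4394, -0.0433, 0.0778]
tcp_rot: [2.238, 2.2, 0.003]
wrist_force: [-0.2, -2.2, 8.9]
width: 0.123
grip_force: 39.9
```

>>> {"op": "move_arm", "data": {"series": [0,0,-0.2,0,0,0,0,0,0,-0.2,0,0,0,0]}}

```text
time: 5.15
tool_pos: [0.4361, -0.0433, 0.0778]
tcp_rot: [2.238, 2.2, 0.004]
wrist_force: [2.7, -2.8, 6.8]
width: 0.123
grip_force: 39.7
```

>>> {"op": "move_arm", "data": {"series": [0,0,-0.2,0,0,0,0]}}

```text
time: 5.28
tool_pos: [0.4341, -0.0432, 0.0779]
tcp_rot: [2.238, 2.2, 0.004]
wrist_force: [2.0, -2.4, 6.1]
width: 0.123
grip_force: 39.7
```

>>> {"op": "move_arm", "data": {"series": [0,0,-0.1,0,0,0,0]}}

```text
time: 5.4
tool_pos: [0.433, -0.0432, 0.0778]
tcp_rot: [2.238, 2.2, 0.004]
wrist_force: [3.0, -2.2, 6.6]
width: 0.118
grip_force: 39.7
```

>>> {"op": "move_arm", "data": {"series": [0,0,-0.1,0,0,0,0]}}

```text
time: 5.52
tool_pos: [0.4321, -0.0432, 0.0778]
tcp_rot: [2.238, 2.2, 0.004]
wrist_force: [1.5, -2.0, 7.4]
width: 0.125
grip_force: 39.7
```

>>> {"op": "move_arm", "data": {"series": [0,0,-0.1,0,0,0,0]}}

```text
time: 5.65
tool_pos: [0.4311, -0.0432, 0.0778]
tcp_rot: [2.238, 2.2, 0.004]
wrist_force: [2.5, -1.4, 5.8]
width: 0.123
grip_force: 39.7
```

>>> {"op": "move_arm", "data": {"series": [0,0,-0.1,0,0,0,0]}}

```text
time: 5.78
tool_pos: [0.4301, -0.0431, 0.0778]
tcp_rot: [2.238, 2.2, 0.004]
wrist_force: [3.3, -2.7, 7.0]
width: 0.12
grip_force: 39.7
```

>>> {"op": "move_arm", "data": {"series": [0,0,-0.1,0,0,0,0]}}

```text
time: 5.9
tool_pos: [0.4291, -0.0431, 0.0778]
tcp_rot: [2.238, 2.2, 0.004]
wrist_force: [3.2, -1.9, 6.4]
width: 0.124
grip_force: 39.7
```

>>> {"op": "move_arm", "data": {"series": [0,0,-0.1,0,0,0,0]}}

```text
time: 6.02
tool_pos: [0.4291, -0.0431, 0.0779]
tcp_rot: [2.237, 2.198, 0.006]
wrist_force: [6.9, -2.2, 1.7]
width: 0.123
grip_force: 39.3
```

```bash
python3 - <<'E'
from h import *
s=st()
a=cv2.imread("pics/top0.png")[170:310,200:390];b=read_camera("top")[170:310,200:390,::-1]
cv2.imwrite("pics/t2.png",cv2.resize(np.hstack([a,b]),(760,280),interpolation=cv2.INTER_CUBIC))
st()
E
```

```text
6.03 [ 0.4291 -0.0431  0.0779] [2.237 2.198 0.006] [ 6.9 -2.2  1.7] 0.123 39.29123103618622
6.08 [ 0.4291 -0.0431  0.0779] [2.237 2.198 0.006] [ 5.5 -2.1  3.5] 0.116 39.4291627407074
```

View pics/t2.png

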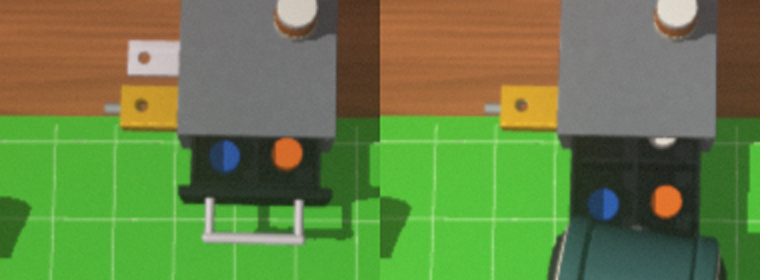

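The crop shows the lug now inside the fork at (520,105) and the cabinet not moved. The arm didn't move on the last 1 mm step and the force rose, so this looks like the stop. One more millimetre will confirm it, then I'll release.

>>> {"op": "move_arm", "data": {"series": [0,0,-0.1,0,0,0,0]}}

```text
time: 6.2
tool_pos: [0.4291, -0.0432, 0.0779]
tcp_rot: [2.236, 2.197, 0.009]
wrist_force: [10.2, -2.5, -1.2]
width: 0.124
grip_force: 39.1
```

>>> {"op": "move_arm", "data": {"series": [0,0,0.15,0,0,0,0,3,0,0,0,0,0,0,3,0,0,0,0,0,0,3,0,0,0,0,0,0]}}

```text
time: 6.7
tool_pos: [0.4256, -0.0424, 0.0755]
tcp_rot: [-2.239, -2.201, 0.002]
wrist_force: [0.1, 0.2, -0.3]
width: 0.352
grip_force: 0.0
```

>>> {"op": "move_arm", "data": {"series": [3,0,0,-2,0,0,0,3,0,0,-4,0,0,0,3,0,0,-5,0,0,0,3,0,0,-5,0,0,0,3,0,0,-5,0,0,0]}}

```text
time: 7.32
tool_pos: [0.4261, -0.0425, 0.2873]
tcp_rot: [-2.24, -2.202, 0.001]
wrist_force: [0.8, -0.6, -0.5]
width: 0.353
grip_force: 0.0
```

```bash
python3 -c "
from h import *
rows([.52,.13,.30],down(0),5)"
```

```text
7.33 [ 0.4261 -0.0425  0.2873] [-2.240e+00 -2.202e+00  1.000e-03] [ 0.8 -0.6 -0.5] 0.353 0.0
5 rows each: [ 3.47  1.84 -0.25] [-0.01 -0.   -0.2 ]
```

```bash
python3 -c "
from h import *
rows([.54,.185,.30],down(0),5)"
```

```text
7.33 [ 0.4261 -0.0425  0.2873] [-2.240e+00 -2.202e+00  1.000e-03] [ 0.8 -0.6 -0.5] 0.353 0.0
5 rows each: [ 4.57  2.23 -0.25] [-0.01 -0.   -0.2 ]
```

>>> {"op": "move_arm", "data": {"series": [5,4.57,2.23,-0.25,0,0,-0.2,5,4.57,2.23,-0.25,0,0,-0.2,5,4.57,2.23,-0.25,0,0,-0.2,5,4.57,2.23,-0.25,0,0,-0.2,5,4.57,2.23,-0.25,0,0,-0.2]}}

```text
time: 7.95
tool_pos: [0.5407, 0.1862, 0.2981]
tcp_rot: [-2.22, -2.222, 0.002]
wrist_force: [1.3, -0.3, 0.7]
width: 0.587
grip_force: 0.0
```

```bash
python3 - <<'E'
from h import *
import pickle
for i in range(3): read_camera("wrist")
s=st();c=calibration("wrist");im=read_camera("wrist")[:,:,::-1]
cv2.imwrite("pics/w3.png",im);pickle.dump(c,open("w3.pkl","wb"));st()
print([proj(c,p).round() for p in([.478,.316,.09],[.625,.08,.1])])
E
```

```text
8.1 [0.5407 0.1865 0.2976] [-2.217 -2.224  0.003] [-0.1 -0.4 -0.8] 0.586 0.0
8.15 [0.5401 0.1851 0.2976] [-2.218 -2.223  0.004] [-0.4  0.2 -0.2] 0.588 0.0
[array([252.,  68.]), array([401., 311.])]
```

View pics/w3.png

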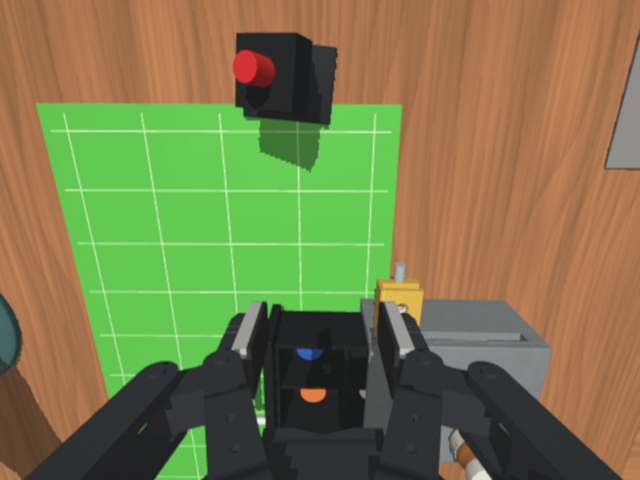

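The wrist view shows the red head disc at (248,67) with its side running right to about (265,70), on the black stand, leaning almost straight along world -x. Part of the fork hole shows at (401,309), behind a finger.

```bash
cat >> h.py <<'E'
def toolz(z,x):
    z=np.array(z,float)/np.linalg.norm(z);x=np.array(x,float);x-=x@z*z;x/=np.linalg.norm(x)
    return R.from_matrix(np.c_[x,np.cross(z,x),z])
E
python3 -c "
from h import *
rows([.427,.316,.195],toolz([.435,0,-.9],[0,1,0]),5)"
```

```text
8.15 [0.5401 0.1851 0.2976] [-2.218 -2.223  0.004] [-0.4  0.2 -0.2] 0.588 0.0
5 rows each: [ 2.62 -2.61  1.63] [-5.19  0.01  0.03]
```

>>> {"op": "move_arm", "data": {"series": [5,2.62,-2.61,1.63,-5.19,0,0,5,2.62,-2.61,1.63,-5.19,0,0,5,2.62,-2.61,1.63,-5.19,0,0,5,2.62,-2.61,1.63,-5.19,0,0,5,2.62,-2.61,1.63,-5.19,0,0]}}

```text
time: 8.78
tool_pos: [0.4272, 0.3145, 0.1958]
tcp_rot: [1.97, 1.966, 0.458]
wrist_force: [0.8, -1.0, 0.5]
width: 0.586
grip_force: 0.0
```

```bash
python3 - <<'E'
from h import *
import pickle
for i in range(3): read_camera("wrist")
s=st();c=calibration("wrist");im=read_camera("wrist")[:,:,::-1]
cv2.imwrite("pics/w4.png",im);pickle.dump((c,s),open("w4.pkl","wb"));st()
u=proj(c,[.478,.316,.09]).astype(int);print(u)
x,y=u[0]-130,u[1]-100;x,y=max(x,0),max(y,0);print(x,y)
cv2.imwrite("pics/w4c.png",cv2.resize(im[y:y+200,x:x+260],None,fx=3,fy=3))
E
```

```text
8.93 [0.4247 0.314  0.1929] [1.967 1.975 0.446] [ 0.3 -0.6 -0.6] 0.587 0.0
8.97 [0.4267 0.3144 0.195 ] [1.968 1.972 0.45 ] [-0.7  0.1  0.6] 0.59 0.0
[327 238]
197 138
```

View pics/w4c.png

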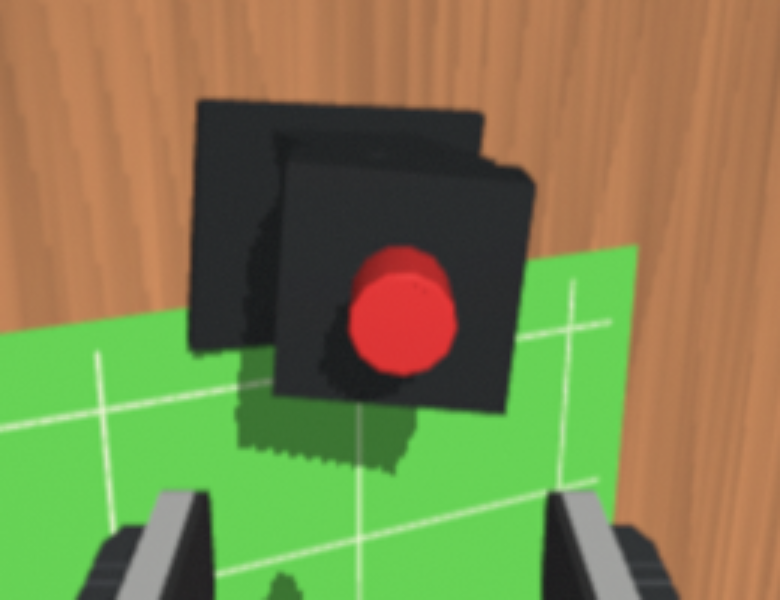

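The crop shows the head's top disc centred at (403,323), which is (331,246) in the full picture. The stand's face corners are at about (288,160), (535,172), (505,413) and (273,393), so the stand is yawed a few degrees.

```bash
python3 - <<'E'
from h import *
import pickle
c,s=pickle.load(open("w4.pkl","rb"));c3=pickle.load(open("w3.pkl","rb"))
def disc(f,c,uv):
    im=cv2.imread(f);x,y=uv;h=cv2.cvtColor(im,cv2.COLOR_BGR2HSV)
    m=(((h[...,0]<8)|(h[...,0]>172))&(h[...,1]>120)&(h[...,2]>195)).astype(np.uint8)
    m[:y-40]=0;m[y+40:]=0;m[:,:x-40]=0;m[:,x+40:]=0
    q=max(cv2.findContours(m,0,1)[0],key=cv2.contourArea);e=cv2.fitEllipse(cv2.convexHull(q));print("ell",e);return e[0]
d4=disc("pics/w4.png",c,(331,246));d3=disc("pics/w3.png",c3,(250,68))
print("tri disc",tri([c,c3],[d4,d3]))
D=plane(c,d4,.1052);print("disc@.1052",D)
f=lambda p:(p[0]/3+197,p[1]/3+138)
for a,b,z in(((535,172),(505,413),.095),((288,160),(273,393),.06),((197,100),(189,352),.005),((197,100),(483,115),.005)):
    A,B=plane(c,f(a),z),plane(c,f(b),z);v=A-B;print(A.round(4),B.round(4),np.degrees(np.arctan2(v[1],v[0])),np.linalg.norm(v))
E
```

```text
ell ((330.9156188964844, 244.8258514404297), (32.64747619628906, 34.23851776123047), 68.15001678466797)
ell ((244.26332092285156, 65.67430877685547), (23.77104949951172, 30.730735778808594), 2.959639072418213)
tri disc (array([0.47383583, 0.31595114, 0.104356  ]), [np.float64(0.1), np.float64(0.1)])
disc@.1052 [0.47336943 0.31624625 0.1052    ]
[0.5159 0.3463 0.095 ] [0.5105 0.2808 0.095 ] 85.25466225297669 0.06577282822109788
[0.4629 0.3475 0.06  ] [0.4568 0.2828 0.06  ] 84.63365377743528 0.06493890179612233
[0.4554 0.3564 0.005 ] [0.4485 0.2769 0.005 ] 85.03104448127452 0.07978807682300387
[0.4554 0.3564 0.005 ] [0.5551 0.3459 0.005 ] 173.9784992226544 0.10030794879913404
```

```bash
python3 - <<'E'
from h import *
t=np.radians(5.3);a=np.array([-np.sin(.45)*np.cos(t),np.sin(.45)*np.sin(t),np.cos(.45)])
D=np.array([.4736,.316,.1048]);Rt=toolz(-a,[np.sin(t),np.cos(t),0])
rows(D+.045*a,Rt,3)
print(D-.017*a)
E
```

```text
8.97 [0.4267 0.3144 0.195 ] [1.968 1.972 0.45 ] [-0.7  0.1  0.6] 0.59 0.0
3 rows each: [0.14 0.1  1.89] [ 0.03 -0.74  1.64]
[0.4809628  0.31531697 0.0894924 ]
```

>>> {"op": "move_arm", "data": {"series": [5,0.14,0.1,1.89,0,-0.74,1.64,5,0.14,0.1,1.89,0,-0.74,1.64,5,0.14,0.1,1.89,0,-0.74,1.64,5,0,0,0,0,0,0]}}

```text
time: 9.48
tool_pos: [0.4572, 0.3173, 0.1464]
tcp_rot: [2.056, 1.865, 0.43]
wrist_force: [0.6, -0.9, -0.1]
width: 0.584
grip_force: 0.0
```

```bash
python3 - <<'E'
from h import *
t=np.radians(5.3);a=np.array([-np.sin(.45)*np.cos(t),np.sin(.45)*np.sin(t),np.cos(.45)])
D=np.array([.4736,.316,.1048]);Rt=toolz(-a,[np.sin(t),np.cos(t),0])
for i in range(2): read_camera("wrist"); goto(D-.017*a,Rt)
c=calibration("wrist");im=read_camera("wrist");h=cv2.cvtColor(im,cv2.COLOR_RGB2HSV)
m=(((h[...,0]<8)|(h[...,0]>172))&(h[...,1]>120)&(h[...,2]>195)).astype(np.uint8)
q=max(cv2.findContours(m,0,1)[0],key=cv2.contourArea);e=cv2.fitEllipse(cv2.convexHull(q));print(e,proj(c,D))
E
```

```text
9.53 [0.4571 0.3178 0.147 ] [2.056 1.865 0.432] [ 0.4 -0.3  0.3] 0.587 0.0
shift cm [-0.03 -0.36  6.22]
turn deg [ 0.2 -0.  -0.3]
9.57 [0.457  0.3183 0.1475] [2.055 1.866 0.434] [-0.7 -0.7  0.1] 0.588 0.0
shift cm [-0.08 -0.37  6.27]
turn deg [ 0.2 -0.1 -0.3]
((316.7863464355469, 281.0702819824219), (42.18789291381836, 43.627662658691406), 32.63518524169922) [316.51442055 282.30510995]
```

>>> {"op": "move_arm", "data": {"series": [5,0,-0.36,0,0,0,0,5,0,0,2.2,0,0,0,5,0,0,2.2,0,0,0,5,0,0,1.8,0,0,0,5,0,0,0,0,0,0]}}

```text
time: 10.25
tool_pos: [0.4788, 0.3161, 0.0876]
tcp_rot: [2.054, 1.868, 0.429]
wrist_force: [-0.3, -1.3, -0.2]
width: 0.583
grip_force: 0.0
```

>>> {"op": "move_arm", "data": {"series": [0,0,0,0,0,0,0,0,0,0,0,0,0,0,0,0,0,0,0,0,0,0,0,0,0,0,0,0,0,0,0,0,0,0,0], "grip_force": 60}}

```text
time: 10.88
tool_pos: [0.4798, 0.3175, 0.0901]
tcp_rot: [2.053, 1.868, 0.436]
wrist_force: [-2.6, -0.1, 6.3]
width: 0.282
grip_force: 59.1
```

>>> {"op": "move_arm", "data": {"series": [0,0,0,-1,0,0,0,0,0,0,-1.5,0,0,0,0,0,0,-1.5,0,0,0,0,0,0,-2,0,0,0,0,0,0,-2,0,0,0]}}

```text
time: 11.5
tool_pos: [0.4429, 0.3194, 0.1611]
tcp_rot: [2.055, 1.868, 0.43]
wrist_force: [-0.8, -0.1, 0.1]
width: 0.281
grip_force: 59.8
```

>>> {"op": "move_arm", "data": {"series": [0,0,0,-2,0,0,0,0,0,0,-2,0,0,0,0,0,0,-2,0,0,0,0,0,0,0,0,0,0]}}

```text
time: 12.0
tool_pos: [0.4178, 0.323, 0.2165]
tcp_rot: [2.054, 1.869, 0.437]
wrist_force: [0.3, -0.0, -0.6]
width: 0.279
grip_force: 59.8
```

```bash
python3 - <<'E'
from h import *
rows([.46,.20,.235],down(-0.8),5)
E
```

```text
12.0 [0.4178 0.323  0.2165] [2.054 1.869 0.437] [ 0.3 -0.  -0.6] 0.279 59.75078344345093
5 rows each: [-2.4   1.07 -0.09] [ 5.2   0.15 -0.91]
```

```bash
python3 - <<'E'
from h import *
rows([.60,.03,.26],down(-0.8),10)
E
```

```text
12.0 [0.4178 0.323  0.2165] [2.054 1.869 0.437] [ 0.3 -0.  -0.6] 0.279 59.75078344345093
10 rows each: [-2.82  2.05  0.07] [ 2.6   0.07 -0.45]
```

>>> {"op": "move_arm", "data": {"series": [0,-2.82,2.05,0.07,2.6,0.07,-0.45,0,-2.82,2.05,0.07,2.6,0.07,-0.45,0,-2.82,2.05,0.07,2.6,0.07,-0.45,0,-2.82,2.05,0.07,2.6,0.07,-0.45,0,-2.82,2.05,0.07,2.6,0.07,-0.45]}}

```text
time: 12.62
tool_pos: [0.5034, 0.1729, 0.247]
tcp_rot: [2.156, 2.041, 0.223]
wrist_force: [-0.0, 0.0, -1.4]
width: 0.285
grip_force: 59.8
```

>>> {"op": "move_arm", "data": {"series": [0,-2.82,2.05,0.07,2.6,0.07,-0.45,0,-2.82,2.05,0.07,2.6,0.07,-0.45,0,-2.82,2.05,0.07,2.6,0.07,-0.45,0,-2.82,2.05,0.07,2.6,0.07,-0.45,0,-2.82,2.05,0.07,2.6,0.07,-0.45]}}

```text
time: 13.25
tool_pos: [0.5999, 0.0283, 0.2576]
tcp_rot: [-2.237, -2.203, 0.008]
wrist_force: [-0.1, 0.6, -0.6]
width: 0.285
grip_force: 59.8
```

```bash
python3 - <<'E'
from h import *
import pickle
for i in range(3): read_camera("wrist"); s=st()
s=st();c=calibration("wrist");im=read_camera("wrist")[:,:,::-1]
cv2.imwrite("pics/w5.png",im);pickle.dump((c,s),open("w5.pkl","wb"));st()
cv2.imwrite("pics/w5c.png",cv2.resize(im[100:350,190:450],None,fx=2.4,fy=2.4,interpolation=cv2.INTER_CUBIC))
print(proj(c,[.625,.08,.1]))
E
```

```text
13.3 [0.6029 0.0247 0.2572] [ 2.239  2.201 -0.01 ] [ 5.3 -1.9  0.1] 0.28 59.7802734375
13.35 [0.6016 0.0265 0.257 ] [ 2.242  2.201 -0.008] [-1.3 -0.3 -1.1] 0.283 59.78147327899933
13.4 [0.6003 0.028  0.257 ] [-2.241 -2.2    0.008] [-0.1  0.5 -0.7] 0.279 59.7802197933197
13.4 [0.6003 0.028  0.257 ] [-2.241 -2.2    0.008] [-0.1  0.5 -0.7] 0.279 59.7802197933197
13.45 [0.5996 0.0289 0.2571] [-2.239 -2.201  0.007] [-0.5  0.3 -0.2] 0.28 59.77929353713989
[352.4060595  163.63657948]
```

View pics/w5c.png

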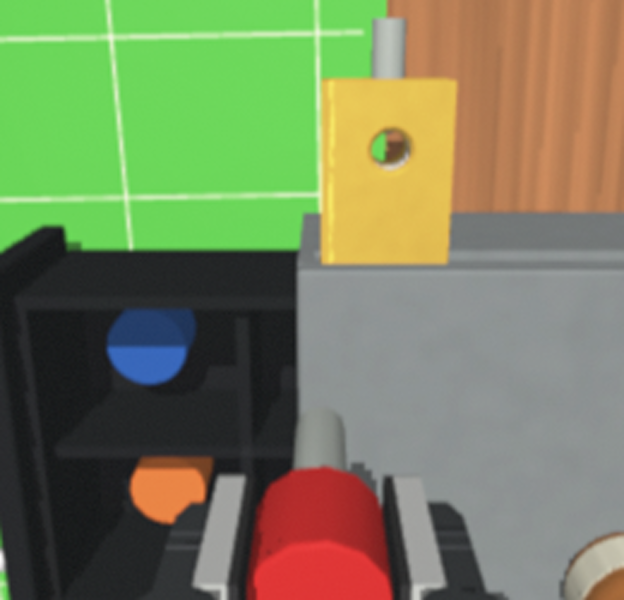

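The crop shows the fork hole at (391,148), which is (353,162) in the full picture, with daylight visible through it, so the lug hole is lined up underneath. The pin is held straight, tip at (320,412) and the head's rims at rows 466 and 543. The cabinet is in place.

```bash
cat > m.py <<'E'
from h import *
def hole(im,c,uv):
    h=cv2.cvtColor(im,cv2.COLOR_BGR2HSV);x,y=int(uv[0]),int(uv[1])
    m=((h[...,0]>17)&(h[...,0]<32)&(h[...,1]>120)&(h[...,2]>140)).astype(np.uint8)[y-15:y+16,x-15:x+16]
    q=max(cv2.findContours(1-m,cv2.RETR_EXTERNAL,cv2.CHAIN_APPROX_NONE)[0],key=cv2.contourArea)
    e=cv2.fitEllipse(q);return (e[0][0]+x-15,e[0][1]+y-15),e[1]
E
python3 - <<'E'
from m import *
import pickle
c,s=pickle.load(open("w5.pkl","rb"));im=cv2.imread("pics/w5.png")
c1=pickle.load(open("w1.pkl","rb"))
u,e=hole(im,c,(353,162));F=plane(c,u,.1);print("hole",u,e,F)
u1,e1=hole(cv2.imread("pics/w1.png"),c1,(431,96));print("w1",u1,e1,plane(c1,u1,.1),tri([c,c1],[u,u1]))
# edges along columns for pin
for r in (276,280,285,290):
    row=cv2.cvtColor(im,cv2.COLOR_BGR2HSV)[r,300:350];print(r,row[:,1].tolist(),row[:,2].tolist())
Rt=R.from_rotvec(s["tcp_rot"]);W=lambda p:proj(c,s["tool_pos"]+Rt.apply(p))
for x0 in(-.003,0,.003):
    print(x0,"headtop rim",W([x0+.013,0,-.017]),"under rim",W([x0+.013,0,.011]),"shank top",W([x0+.006,0,.03]),W([x0,.006,.045]),W([x0,-.006,.045]),"tip",W([x0,0,.061]))
h=cv2.cvtColor(im,cv2.COLOR_BGR2HSV)
print("col323",[(r,h[r,323].tolist()) for r in list(range(264,300,2))+list(range(318,334,2))])
E
```

```text
hole (352.4359369277954, 162.25327491760254) (15.25886058807373, 16.024845123291016) [0.62501341 0.08110652 0.1       ]
w1 (430.96957206726074, 96.19614028930664) (13.304676055908203, 16.443180084228516) [0.62467929 0.08142318 0.1       ] (array([0.62487569, 0.0812644 , 0.09985601]), [np.float64(0.2), np.float64(0.2)])
276 [31, 20, 20, 20, 13, 26, 21, 13, 21, 21, 14, 21, 20, 12, 10, 10, 11, 12, 10, 10, 12, 10, 10, 10, 11, 9, 9, 13, 13, 10, 10, 11, 9, 9, 10, 10, 10, 10, 9, 7, 7, 7, 9, 9, 9, 9, 9, 10, 9, 10] [33, 38, 38, 38, 38, 40, 37, 38, 37, 36, 37, 36, 38, 63, 105, 127, 138, 144, 148, 148, 150, 148, 148, 147, 143, 142, 140, 139, 136, 130, 122, 114, 117, 138, 148, 148, 148, 148, 147, 146, 146, 145, 147, 147, 147, 147, 148, 148, 147, 148]
280 [20, 26, 20, 13, 20, 20, 13, 13, 13, 20, 14, 13, 5, 9, 11, 12, 9, 12, 10, 10, 10, 10, 9, 10, 10, 11, 13, 13, 11, 10, 10, 9, 9, 6, 9, 10, 9, 9, 7, 9, 10, 12, 10, 12, 10, 12, 12, 10, 10, 12] [39, 39, 39, 38, 38, 38, 38, 39, 38, 39, 36, 38, 50, 88, 119, 133, 140, 147, 149, 150, 151, 151, 149, 148, 146, 143, 142, 140, 136, 131, 123, 115, 110, 118, 1
[... 1442 characters left out ...]
shank top [322.53984171 278.39237022] [333.22504743 276.82592699] [311.84551591 276.83091188] tip [322.52976268 265.73916243]
col323 [(264, [85, 10, 148]), (266, [90, 7, 146]), (268, [90, 7, 146]), (270, [48, 9, 145]), (272, [54, 9, 145]), (274, [51, 12, 147]), (276, [55, 10, 147]), (278, [55, 10, 148]), (280, [60, 10, 148]), (282, [55, 10, 148]), (284, [55, 10, 148]), (286, [55, 10, 148]), (288, [56, 12, 150]), (290, [55, 10, 149]), (292, [55, 10, 149]), (294, [2, 88, 156]), (296, [0, 195, 179]), (298, [0, 194, 179]), (318, [0, 193, 180]), (320, [0, 194, 179]), (322, [0, 194, 179]), (324, [0, 195, 187]), (326, [0, 191, 226]), (328, [0, 191, 230]), (330, [0, 194, 225]), (332, [0, 194, 224])]
```

```bash
python3 - <<'E'
from h import *
rows([.6249,.0836,.191],down(-0.8),3)
E
```

```text
13.45 [0.5996 0.0289 0.2571] [-2.239 -2.201  0.007] [-0.5  0.3 -0.2] 0.28 59.77929353713989
3 rows each: [1.84 0.82 2.2 ] [-0.08  0.05 -0.06]
```

>>> {"op": "move_arm", "data": {"series": [0,1.84,0.82,1.2,0,0,0,0,1.84,0.82,2.2,0,0,0,0,1.84,0.82,3.2,0,0,0,0,0,0,0,0,0,0]}}

```text
time: 13.95
tool_pos: [0.6223, 0.0867, 0.1873]
tcp_rot: [-2.231, -2.205, 0.015]
wrist_force: [-1.5, -0.1, -0.1]
width: 0.286
grip_force: 59.8
```

```bash
python3 - <<'E'
from m import *
import pickle
P=[]
for i in range(4): read_camera("wrist"); s=st(); P.append(s["tool_pos"])
s=read_state();c=calibration("wrist");im=read_camera("wrist")[:,:,::-1].copy()
cv2.imwrite("pics/w6.png",im);pickle.dump((c,s),open("w6.pkl","wb"))
u0=proj(c,[.6249,.0812,.1]);print(u0)
Rt=R.from_rotvec(s["tcp_rot"]);W=lambda p:proj(c,s["tool_pos"]+Rt.apply(p))
print("tip pred",W([-.0025,0,.061]))
x,y=u0.astype(int);cv2.imwrite("pics/w6c.png",cv2.resize(im[y-70:y+100,x-100:x+100],None,fx=3.5,fy=3.5,interpolation=cv2.INTER_CUBIC));print(x-100,y-70)
E
```

```text
14.0 [0.6234 0.0859 0.1896] [-2.233 -2.206  0.011] [ 0.3 -0.8 -0. ] 0.282 59.782490730285645
14.05 [0.6245 0.0853 0.1914] [-2.236 -2.206  0.008] [-0.1  0.4 -0.7] 0.28 59.78216886520386
14.1 [0.6253 0.0848 0.1927] [ 2.236  2.205 -0.005] [ 0.8  0.2 -0.9] 0.284 59.781986474990845
14.15 [0.6258 0.0844 0.1936] [ 2.236  2.204 -0.003] [-1.   0.3 -0.4] 0.282 59.781888127326965
[321.27328119 255.47167587]
tip pred [322.58585114 274.08964025]
221 185
```

View pics/w6c.png

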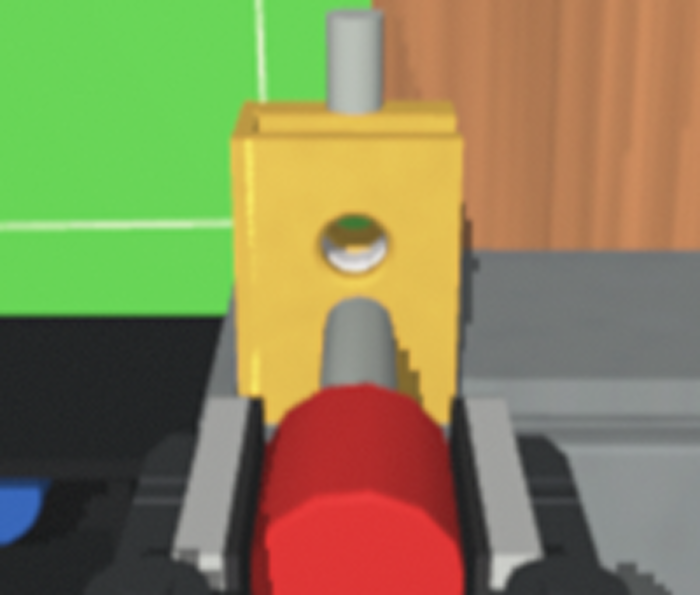

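The crop shows the fork hole at (355,244) with the lug's white rim inside it, and the pin tip at (358,297), directly in line below it in the picture. I'll let the arm settle, measure the remaining offset and lower the pin.

```bash
python3 - <<'E'
from m import *
for i in range(6): read_camera("wrist")
A=[]
for i in range(4):
    s=st();c=calibration("wrist");im=read_camera("wrist")[:,:,::-1].copy()
    u,e=hole(im,c,(322,255));F=plane(c,u,.1);Rt=R.from_rotvec(s["tcp_rot"])
    h=cv2.cvtColor(im,cv2.COLOR_BGR2HSV)
    ed=[]
    for r in range(276,290,2):
        w=np.where(h[r,305:342,1]<60)[0];ed.append((w[0]+w[-1])/2+305)
    col=h[240:300,323,1];
    print(u,e,F.round(4),"hole in tool mm",(Rt.inv().apply(F-s["tool_pos"])*1000).round(2),"pin col",np.round(ed,1),"tip row",[i+240 for i in range(20,60) if col[i]<60][:1])
W=lambda p:proj(c,s["tool_pos"]+Rt.apply(p)); print(W([-.0025,0,.011]),W([-.0025,0,.04]),W([-.0025,0,.061]))
E
```

```text
14.5 [0.6257 0.0837 0.1934] [ 2.238  2.202 -0.003] [ 0.5  0.3 -0.8] 0.282 59.7823691368103
(322.0581979751587, 253.45401000976562) (15.426043510437012, 17.958816528320312) [0.6253 0.0821 0.1   ] hole in tool mm [-1.38 -0.34 93.4 ] pin col [323.  323.  323.  323.5 323.5 323.5 323. ] tip row [260]
14.55 [0.6257 0.0837 0.1932] [ 2.238  2.203 -0.004] [1.1 0.1 0.3] 0.282 59.78140711784363
(322.07514572143555, 253.5839490890503) (15.322084426879883, 17.981204986572266) [0.6252 0.0821 0.1   ] hole in tool mm [-1.41 -0.35 93.23] pin col [323.  323.  323.  323.  323.5 323.5 323. ] tip row [260]
14.6 [0.6256 0.0838 0.193 ] [ 2.238  2.203 -0.004] [ 0.1 -0.7 -1. ] 0.284 59.781137108802795
(322.2285385131836, 253.84255695343018) (15.725530624389648, 18.230791091918945) [0.6253 0.082  0.1   ] hole in tool mm [-1.51 -0.19 93.02] pin col [323.  323.  323.  323.  323.5 323.5 323. ] tip row [260]
14.65 [0.6256 0.0838 0.1929] [ 2.238  2.203 -0.004] [-0.2  0.1 -0.5] 0.285 59.781755805015564
(322.3856086730957, 254.01644706726074) (15.667511940002441, 18.21327781677246) [0.6253 0.082  0.1   ] hole in tool mm [-1.59 -0.15 92.95] pin col [323.  323.  323.  323.  323.5 323.5 323. ] tip row [260]
[322.65645781 317.51181876] [322.63409357 289.77593913] [322.62148522 274.13919771]
```

>>> {"op": "move_arm", "data": {"series": [0,0.07,-0.04,0.6,0,0,0,0,0,0,0.9,0,0,0,0,0,0,0.8,0,0,0,0,0,0,0.3,0,0,0,0,0,0,0,0,0,0]}}

```text
time: 15.32
tool_pos: [0.6248, 0.0846, 0.1661]
tcp_rot: [2.238, 2.204, -0.006]
wrist_force: [0.2, 0.0, 0.6]
width: 0.28
grip_force: 59.8
```

>>> {"op": "move_arm", "data": {"series": [0,0,0,0.3,0,0,0,0,0,0,0.3,0,0,0,0,0,0,0.3,0,0,0]}}

```text
time: 15.7
tool_pos: [0.6251, 0.0847, 0.1577]
tcp_rot: [2.237, 2.203, -0.004]
wrist_force: [0.3, -0.2, -0.4]
width: 0.281
grip_force: 59.8
```

>>> {"op": "move_arm", "data": {"series": [0,0,0,0.3,0,0,0,0,0,0,0.3,0,0,0]}}

```text
time: 15.95
tool_pos: [0.625, 0.0845, 0.1515]
tcp_rot: [2.238, 2.203, -0.005]
wrist_force: [-0.5, 0.7, 0.2]
width: 0.284
grip_force: 59.8
```

>>> {"op": "move_arm", "data": {"series": [0,0,0,0.3,0,0,0,0,0,0,0.3,0,0,0]}}

```text
time: 16.2
tool_pos: [0.625, 0.0846, 0.1455]
tcp_rot: [2.238, 2.203, -0.005]
wrist_force: [-0.5, -0.4, 0.2]
width: 0.284
grip_force: 59.8
```

>>> {"op": "move_arm", "data": {"series": [0,0,0,0.3,0,0,0,0,0,0,0.3,0,0,0]}}

```text
time: 16.45
tool_pos: [0.6251, 0.0845, 0.1396]
tcp_rot: [2.238, 2.203, -0.005]
wrist_force: [-0.1, -1.4, -1.4]
width: 0.284
grip_force: 59.8
```

>>> {"op": "move_arm", "data": {"series": [0,0,0,0.3,0,0,0,0,0,0,0.3,0,0,0]}}

```text
time: 16.7
tool_pos: [0.6252, 0.0842, 0.1341]
tcp_rot: [2.237, 2.203, -0.005]
wrist_force: [-0.9, -3.4, 5.0]
width: 0.281
grip_force: 60.4
```

>>> {"op": "move_arm", "data": {"series": [0,0,0,0.3,0,0,0,0,0,0,0.3,0,0,0]}}

```text
time: 16.95
tool_pos: [0.6256, 0.084, 0.1284]
tcp_rot: [2.236, 2.202, -0.004]
wrist_force: [-1.0, -4.2, 4.8]
width: 0.281
grip_force: 60.2
```

>>> {"op": "move_arm", "data": {"series": [0,0,0,0.3,0,0,0,0,0,0,0.3,0,0,0]}}

```text
time: 17.2
tool_pos: [0.6251, 0.0841, 0.1214]
tcp_rot: [2.237, 2.203, -0.005]
wrist_force: [-0.1, -4.2, 3.3]
width: 0.287
grip_force: 60.1
```

>>> {"op": "move_arm", "data": {"series": [0,-0.05,0,0.3,0,0,0,0,0,0,0.3,0,0,0]}}

```text
time: 17.45
tool_pos: [0.6251, 0.0838, 0.1154]
tcp_rot: [2.238, 2.203, -0.005]
wrist_force: [0.2, -4.8, 2.7]
width: 0.282
grip_force: 60.1
```

>>> {"op": "move_arm", "data": {"series": [0,0,0,0.15,0,0,0,0,0,0,0.15,0,0,0]}}

```text
time: 17.7
tool_pos: [0.6251, 0.0839, 0.1124]
tcp_rot: [2.237, 2.203, -0.005]
wrist_force: [1.2, -5.2, 2.0]
width: 0.282
grip_force: 59.9
```

>>> {"op": "move_arm", "data": {"series": [0,0,0,0.1,0,0,0]}}

```text
time: 17.82
tool_pos: [0.6251, 0.0839, 0.1118]
tcp_rot: [2.237, 2.203, -0.005]
wrist_force: [-0.2, -5.5, 7.0]
width: 0.284
grip_force: 60.2
```

Contact, with the force rising near the expected height. I'll push slightly more to seat the head.

>>> {"op": "move_arm", "data": {"series": [0,0,0,0.15,0,0,0,0,0,0,0,0,0,0]}}

```text
time: 18.08
tool_pos: [0.6252, 0.0838, 0.1117]
tcp_rot: [2.237, 2.203, -0.005]
wrist_force: [-2.6, -6.1, 10.9]
width: 0.285
grip_force: 61.1
```

>>> {"op": "move_arm", "data": {"series": [0,0,0,0.1,0,0,0,0,0,0,0,0,0,0]}}

```text
time: 18.32
tool_pos: [0.6252, 0.0838, 0.1116]
tcp_rot: [2.237, 2.203, -0.005]
wrist_force: [-5.5, -5.8, 15.8]
width: 0.282
grip_force: 61.5
```

>>> {"op": "move_arm", "data": {"series": [0,0,0,-0.2,0,0,0,4.5,0,0,0,0,0,0,4.5,0,0,0,0,0,0,4.5,0,0,0,0,0,0,4.5,0,0,0,0,0,0]}}

```text
time: 18.95
tool_pos: [0.6248, 0.0843, 0.1108]
tcp_rot: [2.238, 2.204, -0.005]
wrist_force: [-0.4, 0.0, -0.1]
width: 0.529
grip_force: 0.0
```

>>> {"op": "move_arm", "data": {"series": [4.5,0,0,-1,0,0,0,4.5,0,0,-2,0,0,0,4.5,0,0,-3,0,0,0,4.5,0,0,-3,0,0,0,4.5,0,0,-3,0,0,0]}}

```text
time: 19.58
tool_pos: [0.6257, 0.0844, 0.2344]
tcp_rot: [2.237, 2.202, -0.001]
wrist_force: [0.7, 0.0, 0.5]
width: 0.528
grip_force: 0.0
```

```bash
python3 - <<'E'
from h import *
for i in range(8): read_camera("wrist")
s=st();c=calibration("wrist");im=read_camera("wrist");sc=read_camera("scene")
print(proj(c,[.625,.081,.128]))
h=cv2.cvtColor(im,cv2.COLOR_RGB2HSV)
m=(((h[...,0]<6)|(h[...,0]>174))&(h[...,1]>150)&(h[...,2]>195)).astype(np.uint8)
q=max(cv2.findContours(m,0,1)[0],key=cv2.contourArea);e=cv2.fitEllipse(cv2.convexHull(q));print(e,plane(c,e[0],.128))
a=cv2.resize(im[140:390,200:450,::-1],(400,400));b=cv2.resize(sc[200:350,200:350,::-1],(400,400))
cv2.imwrite("pics/end.png",np.hstack([a,b]))
E
```

```text
19.98 [0.6242 0.0842 0.2297] [-2.238 -2.204  0.008] [ 0.  -0.3 -0.3] 0.526 0.0
[324.28777309 251.35536544]
((324.1785583496094, 251.03384399414062), (32.2751579284668, 33.614749908447266), 109.69133758544922) [0.62492485 0.08124834 0.128     ]
```

View pics/end.png

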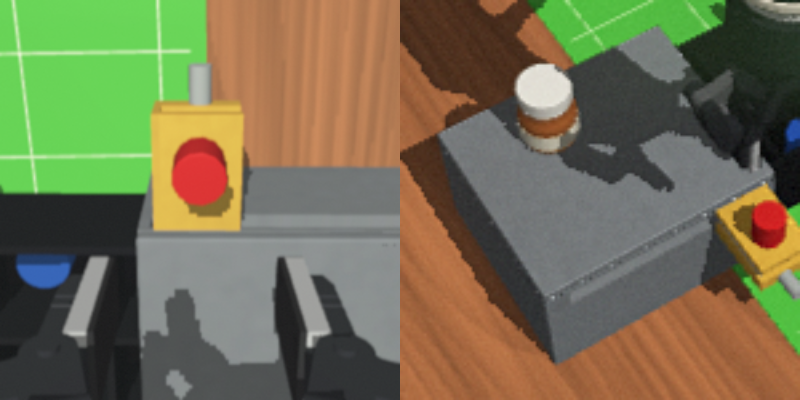

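The red head sits upright on the fork, with its disc at (324,251) in the full wrist picture, within 1 px of the prediction for a seated pin. The jar and cabinet are in place and the gripper is clear.

```bash
python3 -c "
from workcell import *
print(finish_job())"
```

```text
the job is handed in; nothing more can be done
None
```

The drawer is pulled out to its stop and locked with the pin, whose head sits on the fork; the last pictures show the cabinet and jar in place, and the job is handed in with no verdict returned.

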